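# Make up the earring kit and the ring kit for a jewellery class

## Task

Make up the two class kits: in the tray where the open bead tub stands, lay the pliers flat in the long compartment and, without tipping the tub or taking it from its short compartment, push fully home on it whichever of the two lids fits; the lid that does not fit ends lying on the bare table, right side up. In the other tray, stand the little anvil upright in the long compartment and the stepped mandrel upright in the short one. Leave the earring stand and the tool pot where they are.

Things in the scene. Friction and masses are not known exactly. Their poses are not given: they have to be found in the camera images.
- earring_tray: Fixed wooden tray lined in grey, 86 mm (x) by 233 mm (y), walls 5 mm thick, 14 mm high above the table, inner floor 5 mm above it. A divider makes a long compartment, 76 x 145 mm inside, centred at y = -39 mm, and a short one, 76 x 73 mm, centred at y = +75 mm. Origin under its centre at table level, z up. For the earring kit: the tub stands in its short part.
- ring_tray: Fixed wooden tray lined in grey, 86 mm (x) by 233 mm (y), walls 5 mm thick, 14 mm high above the table, inner floor 5 mm above it. A divider makes a long compartment, 76 x 145 mm inside, centred at y = -39 mm, and a short one, 76 x 73 mm, centred at y = +75 mm. Origin under its centre at table level, z up. The same as the earring tray, but empty at the start.
- tub: Open round white bead tub, full of small beads, 54 mm across and 32 mm high, the rim tapered in to 51 mm over its last 2 mm; loose, 200 g, standing in the earring tray's short compartment with about 10 mm of play. Origin at the centre of its underside, z up.
- lid_a: Round aluminium push-on lid, 11 mm tall, straight sides, 35 g, one of two look-alikes: one is 64 mm across, 57.6 inside, fits over the tub's rim, and when home its origin is 24 mm above the tub's; the other is 57 mm across, too narrow, and stays perched 8 mm higher. Which one this is is not told: look closely or try it. Origin at the centre of its lower edge, z up.
- lid_b: Round aluminium push-on lid, 11 mm tall, straight sides, 35 g, one of two look-alikes: one is 64 mm across, 57.6 inside, fits over the tub's rim, and when home its origin is 24 mm above the tub's; the other is 57 mm across, too narrow, and stays perched 8 mm higher. Which one this is is not told: look closely or try it. Origin at the centre of its lower edge, z up.
- pliers: Chain-nose pliers with black grips lying flat, 122 mm long, 50 mm over the handles, 90 g. Origin under the rivet, on the underside; x points along the jaws (tips at x = +50 mm; handles end at -72 mm). The round joint is 17 mm across, 11 mm thick; the jaws just ahead (x = 5 to 27 mm) are 13 mm wide, 10 mm thick. Centre of mass within 15 mm of the rivet.
- anvil: Small steel horn anvil standing upright, 38 mm high, 420 g. Foot 52 x 38 mm (x, y), waist 22 mm wide (y); the body on top is 46 mm long (x) and 28 mm wide (y), from 24 to 38 mm above the underside, with a horn at either end (x = -50 to +50 mm). Origin at the centre of its underside, z up.
- mandrel: Stepped steel forming mandrel standing upright, 80 mm high, 320 g: round foot 44 mm across and 8 mm high, then steps 32 mm across up to 28 mm, 26 mm across up to 46 mm and 20 mm across up to the top. Origin at the centre of its underside, z along its axis, up.
- earring_stand: bystander: wooden T-shaped earring stand, foot 60 x 100 mm, 136 mm high, crossbar 120 mm along its y. Origin under the foot. Leave it alone.
- tool_pot: bystander: black round pot with white pattern holding a few hand tools, 76 mm across, tools up to 150 mm high. Origin under its centre. Leave it alone.
There are look-alikes about, which are no part of the job. What is shaped like the lid_b but orange is not meant.

How it is judged (in metres and radians):
At the end, for the whole second after the job is handed in: Pliers flat in the earring tray's long compartment; tub in its short one, fitting lid level and home on it (5 mm sideways, 2.5 mm in height); other lid flat on the bare table; anvil and mandrel upright on the floor of the ring tray's long and short compartments; all at rest (x of pliers in the frame of earring_tray between -0.03 and 0.03 m and y of pliers in the frame of earring_tray between -0.069 and -0.009 m and z of pliers in the frame of earring_tray between 0.002 and 0.0085 m and angle between each of pliers, tub, anvil, mandrel's own z axis and vertical below 0.06 rad and x of tub in the frame of earring_tray between -0.03 and 0.03 m and y of tub in the frame of earring_tray between 0.045 and 0.105 m and z of tub in the frame of earring_tray between 0.002 and 0.0085 m and x of anvil in the frame of ring_tray between -0.03 and 0.03 m and y of anvil in the frame of ring_tray between -0.094 and 0.016 m and z of anvil in the frame of ring_tray between 0.002 and 0.0085 m and x of mandrel in the frame of ring_tray between -0.03 and 0.03 m and y of mandrel in the frame of ring_tray between 0.045 and 0.105 m and z of mandrel in the frame of ring_tray between 0.002 and 0.0085 m and horizontal distance between lid_b and tub below 0.005 m and z of lid_b in the frame of tub between 0.021 and 0.0265 m and angle between lid_b's own z axis and vertical below 0.07 rad and height (world z) of lid_a below 0.0045 m and angle between lid_a's own z axis and vertical below 0.1 rad and linear speed of each of pliers, anvil, mandrel, tub, lid_a, lid_b below 0.02 m/s); the robot touches nothing.
It fails at once if the bead tub is tipped (over 0.35 rad) (angle between tub's own z axis and vertical above 0.35 rad).
It fails at once if the earring stand is disturbed (moved over 20 mm or tipped) (distance of earring_stand from where it was at the start of the episode above 0.02 m or angle between earring_stand's own z axis and vertical above 0.3 rad).
It fails at once if the tool pot is disturbed (moved over 20 mm or tipped) (distance of tool_pot from where it was at the start of the episode above 0.02 m or angle between tool_pot's own z axis and vertical above 0.3 rad).
It also fails if it takes over 152 s, if anything falls off the work surface, if the arm or the gripper's body presses on something with over 40 N, if the wrist force passes 120 N, or if a joint passes its speed limit or range.

## Robot

A 6-joint arm with a two-finger parallel gripper is mounted at the origin on the work surface. World frame = base frame: x ahead of the robot, y to its left, z up, the work surface at z = 0. Lengths are in m, angles in degrees, forces in N, time in s.
With the tool pointing down it reaches from about 0.3 to 0.75 m from the base axis. Payload 8.5 kg.
Tool frame: the origin (TCP) lies at the very end of the fingers, on their centre line; the grasp point (between the pads) lies 19 mm behind it (env.hold_point_z is the distance from the TCP to the grasp point, in m); z points along the fingers, y is the line along which they close (so a half turn about z gives the same grasp; the last joint's range is limited). The gripper opens to 85 mm and grips with 20 to 120 N. Pads are 22 mm wide; open, the fingers measure 114 mm over their backs; the gripper's body (76 mm by 85 mm) begins 54 mm behind the grasp point. The pads swing forward as they close: fully open they stand 13 mm farther back than shut.
Start: joints at [-79.716, 21.807, 74.336, -0, 83.858, -12.336], TCP at [0.212, -0.508, 0.231] pointing down, gripper open.
Joint ranges: [-178.18, 178.18], [-50.72, 133.34], [12.68, 142.11], [-81.47, 261.47], [9.98, 163.14], [-165.26, 165.26]. Speed limits (degrees/s): [136.94, 136.94, 180, 180, 180, 180].

## Interface

Orientations are given as a 3x3 rotation matrix whose columns are the frame's x, y, z axes.
In Python, from rig import env, optics gives the robot as it stands.
- The arm moves only by the shell command python3 -m jog 'ROWS' [OPENING] [FORCE]. ROWS is JSON, a list of rows, each an object with "linear": the shift along the tool's x, y, z in units of 40 mm (1.0 is 40 mm), a list of three; "roll": the turn about the tool's z in units of 5 degrees (1.0 is 5 degrees). A call has 1 to 12 rows; each row shifts and turns the commanded pose from where the row before left it, along the tool's axes as they then stand; what a row does not reach is not made up. A row lasts 1/12 s, in which the tool goes at most 41.7 mm and 7.16 degrees, less where a joint would pass 70% of its speed; a pose out of reach is approached as far as the arm can. A call is refused whole if a number of a shift passes 1 or a number of a turn 1, either way. A call with a gripper value outside its range is refused whole. OPENING is the opening, from -1 (shut) to 1 (fully open), set as the call begins (- or left out, the last holds). The fingers move at their own pace and stop on an object; FORCE is the grip in N (left out, the last holds). Time passes only in rows, so rows that do not move let the fingers close. It gives the time, the measured TCP pose, the force, the opening and the grip force at its end, in the units of the state.
- env.observe(): the state, without advancing time (a new reading comes with each control period).
- optics.get_image(name): name is "side" or "top" or "wrist"; returns the picture (420x560x3 uint8, red, green, blue); there is no depth.
- optics.calibration(name): a dict with "fov_y" (degrees; the focal length in pixels is half the picture's height over the tangent of half this angle, whatever the lens; pixels are square), "cx", "cy" (the principal point, pixels), "T" (4x4, takes a point from camera to world coordinates). Camera axes: x right, y down, z forward; pixel columns grow to the right and rows downward; lengths in m; the calibration is good to about 2 mm. The wrist camera is an equidistant fisheye: a pixel r from the principal point sees the ray r / f radians off the axis. A picture is of the moment at which its call begins: read the wrist's pose just before it. calibration takes no time and is no camera call; for the wrist camera it gives the pose at the moment of the call.
- env.close_job(): hands the job in; it is judged then, once.
The state is a dict: "time_s": time; "q": joint angles; "qvel": joint speeds; "joint_efforts": joint torques, N m; "position": TCP position; "tool_rot": TCP orientation; "ft_force": force on the tool from outside, world axes, zero at the start; "wrist_torque": the same for the moment, N m; "grip_width": finger opening in m; "gripper_force": force on a finger pad.
Only numpy, scipy, OpenCV 4.12 (cv2) and the standard library are available. Lean on these libraries where they do the work, as an engineer would, in place of code of your own. Each camera call takes 0.05 s, during which the arm holds its last target. There are 200 camera calls.

## Working session

There is one attempt and no reset: what is moved stays moved. The work goes in short steps, Python scripts to look and compute and a shell command to move; the robot and the scene stay as the last step left them, time stands still between calls to the robot, and variables do not carry over. Pictures are saved under pics/ and viewed, at most 14 in all, crops included, and the job is handed in when it is done.

```bash
ls; mkdir -p pics; python3 - <<'E'
from rig import env, optics
import cv2
s=env.observe();print(s['time_s'],s['position'],s['tool_rot'],s['grip_width'],env.hold_point_z)
for n in("top","side","wrist"):
    c=optics.calibration(n);print(n,c)
    cv2.imwrite(f"pics/{n}0.png",cv2.cvtColor(optics.get_image(n),cv2.COLOR_RGB2BGR))
E
```

```text
pics
0.0 [ 0.21149796 -0.50739983  0.23072018] [[ 9.23063799e-01  3.84646811e-01 -2.32263563e-04]
 [ 3.84646738e-01 -9.23062765e-01  1.42118442e-03]
 [ 3.32260207e-04 -1.40118331e-03 -9.99998963e-01]] 0.08535935613053634 0.0187
top {'fov_y': 47.715604184500876, 'cx': 286.112103476884, 'cy': 207.42034274871432, 'T': array([[ 1.60820409e-02, -9.89256223e-01,  1.45304830e-01,
         3.27072591e-01],
       [-9.99868453e-01, -1.62177116e-02,  2.50874533e-04,
        -1.55617678e-02],
       [ 2.10833264e-03, -1.45289751e-01, -9.89386903e-01,
         1.28894991e+00],
       [ 0.00000000e+00,  0.00000000e+00,  0.00000000e+00,
         1.00000000e+00]])}
side {'fov_y': 50.567905387275225, 'cx': 280.2462757834205, 'cy': 210.69416193712675, 'T': array([[-0.85036872, -0.33528117,  0.40553617,  0.0200981 ],
       [-0.525817  ,  0.57037324, -0.63102365,  0.72034628],
       [-0.01973663, -0.74984058, -0.6613241 ,  0.78803527],
       [ 0.        ,  0.        ,  0.        ,  1.        ]])}
wrist {'fov_y': 65.70646984690485, 'cx': 278.968752046265, 'cy': 213.73668960310033, 'T': array([[ 3.84677576e-01, -8.72273162e-01, -3.01931604e-01,
         2.88107332e-01],
       [-9.23050981e-01, -3.63595294e-01, -1.25599959e-01,
        -4.74462578e-01],
       [-2.23437059e-04,  3.27013751e-01, -9.45019554e-01,
         3.72597845e-01],
       [ 0.00000000e+00,  0.00000000e+00,  0.00000000e+00,
         1.00000000e+00]])}
```

View pics/top0.png

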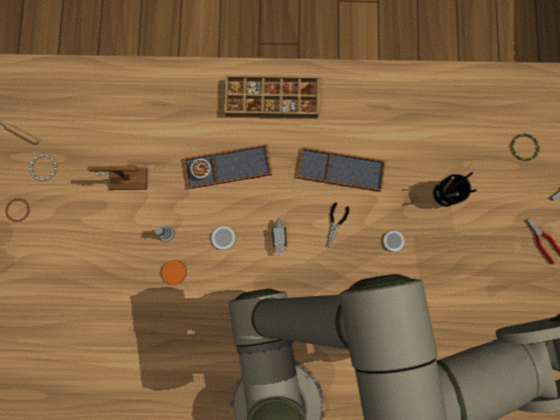

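View pics/side0.png

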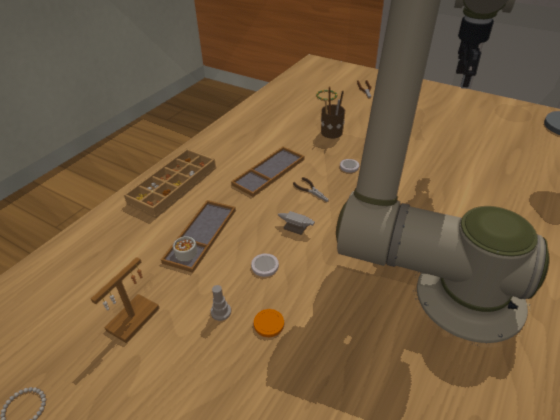

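The top view shows the earring tray at (227,167) with the tub at (200,169), and the ring tray at (341,169). The lids are at (223,237), which looks bigger, and (394,241). The anvil is at (280,237), the pliers at (337,225), the mandrel at (165,234), the stand at (125,177) and the pot at (452,190).

```bash
cat > h.py <<'E'
from rig import env, optics
import numpy as np, cv2
def rays(n,uv,c):
    uv=np.atleast_2d(np.array(uv,float)); f=210/np.tan(np.radians(c['fov_y']/2))
    d=uv-[c['cx'],c['cy']]; r=np.linalg.norm(d,axis=1,keepdims=True)
    if n=='wrist':
        t=r/f; v=np.hstack([d/np.maximum(r,1e-9)*np.sin(t),np.cos(t)])
    else: v=np.hstack([d/f,np.ones_like(r)])
    return v@c['T'][:3,:3].T
def plane(n,uv,z,c):
    d=rays(n,uv,c);o=c['T'][:3,3];return o+d*((z-o[2])/d[:,2:])
def proj(n,P,c):
    p=(np.atleast_2d(P)-c['T'][:3,3])@c['T'][:3,:3]; f=210/np.tan(np.radians(c['fov_y']/2))
    if n=='wrist':
        r=np.linalg.norm(p[:,:2],axis=1,keepdims=True);return p[:,:2]/r*f*np.arctan2(r,p[:,2:])+[c['cx'],c['cy']]
    return p[:,:2]/p[:,2:]*f+[c['cx'],c['cy']]
def rectify(n,im,c,z,x0,x1,y0,y1,s=1000):
    # plane map: picture up=+x, left=+y, s px per m
    H,W=int((x1-x0)*s),int((y1-y0)*s); jj,ii=np.meshgrid(np.arange(W),np.arange(H))
    P=np.stack([x1-ii.ravel()/s,y1-jj.ravel()/s,np.full(H*W,z)],1)
    m=proj(n,P,c).astype(np.float32).reshape(H,W,2)
    return cv2.remap(im,m[...,0],m[...,1],cv2.INTER_CUBIC)
def snap(n,tag):
    c=optics.calibration(n); im=cv2.cvtColor(optics.get_image(n),cv2.COLOR_RGB2BGR)
    cv2.imwrite(f'pics/{tag}.png',im); np.savez(f'pics/{tag}.npz',**c); return im,c
def load(tag): return cv2.imread(f'pics/{tag}.png'),dict(np.load(f'pics/{tag}.npz'))
def togo(x,y,z,yaw=None):
    # shift in tool axes (units 40 mm) from measured pose; yaw = world angle of the closing line
    s=env.observe();R=s['tool_rot'];d=R.T@(np.array([x,y,z])-s['position'])/0.04
    a=np.degrees(np.arctan2(R[1,1],R[0,1])); out=dict(lin=d.round(3),yaw=round(a,2),j6=s['q'][5])
    if yaw is not None: out['roll5']=round(((a-yaw+90)%180-90)/5,3)
    return out
E
python3 - <<'E'
from h import *
c=optics.calibration('top')
P={'tub':(200,169,.03),'ringtray':(341,169,.01),'eartray':(227,167,.01),'lidL':(223,237,.01),'lidR':(394,241,.01),'anvil':(280,237,.03),'pliers':(337,225,.01),'mand':(165,234,.04),'stand':(125,177,.0),'pot':(452,190,0.05),'orange':(174,271,.01)}
for k,(u,v,z) in P.items(): print(k,plane('top',[u,v],z,c)[0].round(3))
im=cv2.imread('pics/top0.png')
cv2.imwrite('pics/c1.png',cv2.resize(im[135:290,90:490],None,fx=2,fy=2,interpolation=cv2.INTER_CUBIC))
print(togo(.36,-.15,.23), env.observe()['q'])
E
```

```text
tub [0.613 0.22  0.03 ]
ringtray [ 0.624 -0.165  0.01 ]
eartray [0.625 0.149 0.01 ]
lidL [0.431 0.154 0.01 ]
lidR [ 0.428 -0.307  0.01 ]
anvil [ 0.432 -0.     0.03 ]
pliers [ 0.469 -0.154  0.01 ]
mand [0.434 0.303 0.04 ]
stand [0.594 0.432 0.   ]
pot [ 0.563 -0.455  0.05 ]
orange [0.339 0.281 0.01 ]
{'lin': array([ 6.864, -6.821,  0.031]), 'yaw': np.float64(-67.38), 'j6': np.float64(-12.335202768003501)} [-7.97142191e+01  2.18340676e+01  7.43715998e+01  8.97314068e-04
  8.38594830e+01 -1.23352028e+01]
```

View pics/c1.png

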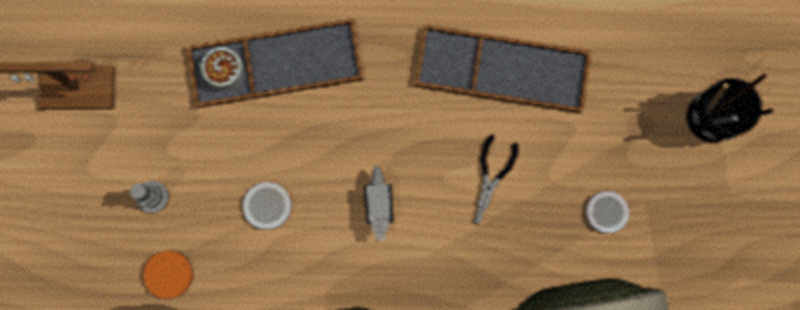

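The enlarged view shows the left lid about 65 mm wide and the right lid about 58 mm, so the left one should fit the tub. I'll confirm with the wrist camera.

```bash
python3 -m jog '[{"linear":[0.79,-0.67,0],"roll":0},{"linear":[0.79,-0.67,0],"roll":0},{"linear":[0.79,-0.67,0],"roll":0},{"linear":[0.79,-0.67,0],"roll":0},{"linear":[0.79,-0.67,0],"roll":0},{"linear":[0.79,-0.67,0],"roll":0},{"linear":[0.79,-0.67,0],"roll":0},{"linear":[0.79,-0.67,0],"roll":0},{"linear":[0.79,-0.67,0],"roll":0},{"linear":[0.79,-0.67,0],"roll":0},{"linear":[0.79,-0.67,0],"roll":0}]' 1 40
python3 -m jog '[{"linear":[0,0,0],"roll":0.9},{"linear":[0,0,0],"roll":0.9},{"linear":[0,0,0],"roll":0.9},{"linear":[0,0,0],"roll":0.9},{"linear":[0,0,0],"roll":0.9},{"linear":[0,0,0],"roll":0},{"linear":[0,0,0],"roll":0},{"linear":[0,0,0],"roll":0}]'
python3 - <<'E'
from h import *
snap('wrist','w1');s=env.observe();print(s['time_s'],s['qvel'].round(2),s['q'])
print(togo(.40,.16,.23,-90))
E
```

```text
time_s: 1.07
position: [0.4194, -0.0998, 0.2314]
tool_rot: [[0.923, 0.384, 0.0], [0.384, -0.923, -0.0], [0.0, 0.0, -1.0]]
ft_force: [1.4, -0.8, 0.5]
grip_width: 0.0855
gripper_force: 0.0
time_s: 1.73
position: [0.4189, -0.1019, 0.2313]
tool_rot: [[1.0, 0.004, -0.0], [0.004, -1.0, 0.0], [-0.0, -0.0, -1.0]]
ft_force: [1.0, -0.7, -0.2]
grip_width: 0.0853
gripper_force: 0.0
1.7833 [-0.08  0.02  0.04 -0.09  0.07  0.49] [-2.94803170e+01  9.80837324e+00  9.16369528e+01  3.64354731e-04
  7.85611962e+01  6.02987991e+01]
{'lin': array([-0.449, -6.549,  0.033]), 'yaw': np.float64(-89.78), 'j6': np.float64(60.29879905483645), 'roll5': np.float64(0.044)}
```

View pics/w1.png

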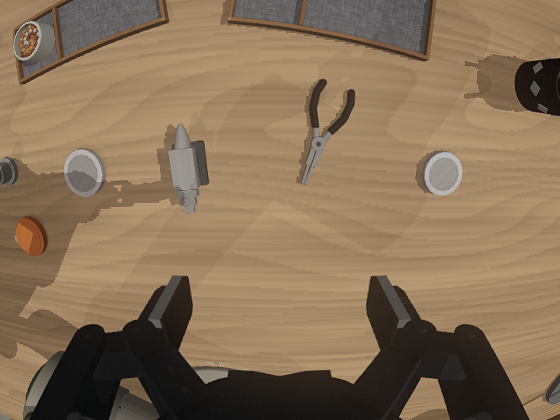

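The wrist view shows the tub at (32,42), the ring tray at top centre-right, the anvil at (186,165), the pliers' rivet at (319,144), and the lids at (84,172) and (443,173). Next I'll zoom on the lids and measure.

```bash
python3 - <<'E'
from h import *
im,c=load('w1')
def crop(u,v,r=32): return cv2.resize(im[max(v-r,0):max(v-r,0)+2*r,max(u-r,0):max(u-r,0)+2*r],(256,256),interpolation=cv2.INTER_CUBIC)
cv2.imwrite('pics/c2.png',np.hstack([crop(84,172),crop(443,173),crop(32,236)]))
g=cv2.cvtColor(im,cv2.COLOR_BGR2HSV)
for n,(u,v) in {'L':(84,172),'R':(443,173),'O':(32,236)}.items():
    m=((g[...,1]<60)&(g[...,2]>90)).astype(np.uint8) if n!='O' else ((g[...,1]>190)&(g[...,2]>120)).astype(np.uint8)
    _,lab,st,_=cv2.connectedComponentsWithStats(m); k=lab[v,u]
    cs=max(cv2.findContours((lab==k).astype(np.uint8),0,1)[0],key=cv2.contourArea)
    for z in(.0,.011):
        P=plane('wrist',cs.reshape(-1,2),z,c)[:,:2]; (ce,wh,a)=cv2.fitEllipse((P*1000).astype(np.float32))
        print(n,z,np.round(ce,1),np.round(wh,1),st[k][4])
E
```

```text
L 0.0 [430.3 158.1] [63.5 69.9] 1566
L 0.011 [432.4 150.4] [61.6 67.9] 1566
R 0.0 [ 428.8 -310. ] [56.2 60.8] 1412
R 0.011 [ 430.9 -303.8] [54.5 59. ] 1412
O 0.0 [ 210.9 -108.3] [ 939.1 1813.9] 235197
O 0.011 [ 219.5 -108.1] [ 911.4 1760.4] 235197
```

View pics/c2.png

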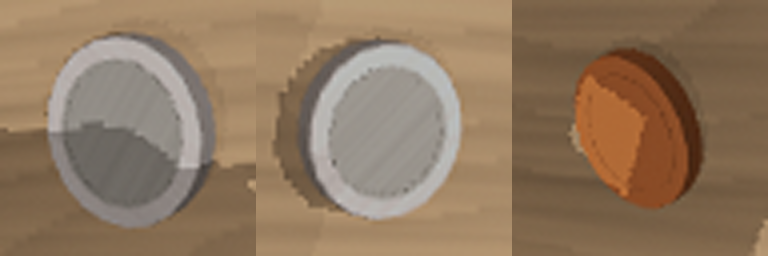

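Both lids lie right side up (closed face visible). The left one measures about 64 mm and the right about 57 mm, so the left fits and the right already lies where it belongs. Now a wrist view over the trays.

```bash
python3 -m jog '[{"linear":[0.6,-0.65,0],"roll":0},{"linear":[0.6,-0.65,0],"roll":0},{"linear":[0.6,-0.65,0],"roll":0},{"linear":[0.6,-0.65,0],"roll":0},{"linear":[0,0,0],"roll":0},{"linear":[0,0,0],"roll":0},{"linear":[0,0,0],"roll":0},{"linear":[0,0,0],"roll":0}]'
python3 - <<'E'
from h import *
im,c=snap('wrist','w2')
r=rectify('wrist',im,c,.014,.37,.72,-.33,.37,1100)
cv2.imwrite('pics/r2.png',r); print(r.shape)
E
```

```text
time_s: 2.45
position: [0.5143, 0.0017, 0.2314]
tool_rot: [[1.0, 0.002, -0.0], [0.002, -1.0, -0.0], [-0.0, 0.0, -1.0]]
ft_force: [0.7, 0.4, 0.1]
grip_width: 0.0853
gripper_force: 0.0
(385, 770, 3)
```

View pics/r2.png

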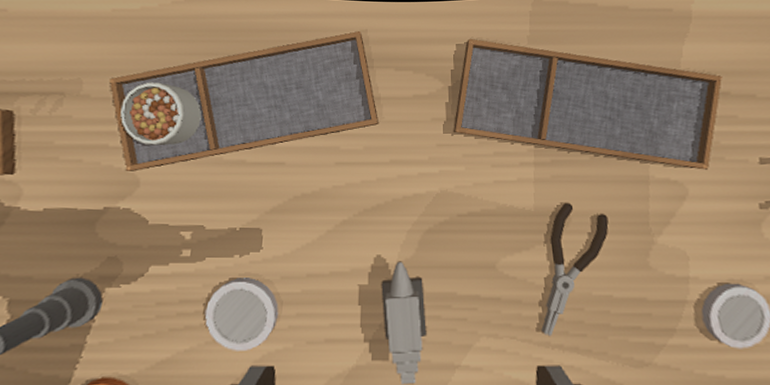

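The rectified view (1100 px/m at z = 14 mm) shows the earring tray corners at (110,79), (361,33), (378,124), (131,169) and the ring tray corners at (468,39), (720,76), (707,168), (455,133). Both short compartments are at the +y end. Next come precise panels for the items to be grasped.

```bash
python3 - <<'E'
from h import *
im,c=load('w2')
pan=[]
for (x,y,z) in((.435,.005,.038),(.47,-.145,.0105),(.615,.22,.037),(.432,.153,.011)):
    r=rectify('wrist',im,c,z,x-.0625,x+.0625,y-.0625,y+.0625,2400)
    for k in range(0,300,60): cv2.line(r,(k,0),(k,300),(0,255,255),1);cv2.line(r,(0,k),(300,k),(0,255,255),1)
    pan.append(r)
cv2.imwrite('pics/p2.png',np.vstack([np.hstack(pan[:2]),np.hstack(pan[2:])]))
g=cv2.cvtColor(im,cv2.COLOR_BGR2HSV)
u,v=proj('wrist',[.432,.153,.011],c)[0].astype(int)
m=((g[...,1]<50)&(g[...,2]>60)).astype(np.uint8);_,lab,st,_=cv2.connectedComponentsWithStats(m)
cs=max(cv2.findContours((lab==lab[v,u]).astype(np.uint8),0,1)[0],key=cv2.contourArea)
print(np.round(cv2.fitEllipse((plane('wrist',cs.reshape(-1,2),.011,c)[:,:2]*1e3).astype(np.float32)),1) if 0 else cv2.fitEllipse((plane('wrist',cs.reshape(-1,2),.011,c)[:,:2]*1e3).astype(np.float32)))
E
```

```text
Traceback (most recent call last):
ValueError: all the input array dimensions except for the concatenation axis must match exactly, but along dimension 1, the array at index 0 has size 600 and the array at index 1 has size 599
```

```bash
sed -i 's/H,W=int((x1-x0)\*s),int((y1-y0)\*s)/H,W=round((x1-x0)*s),round((y1-y0)*s)/' h.py; python3 - <<'E'
from h import *
im,c=load('w2')
pan=[]
for (x,y,z) in((.435,.005,.038),(.47,-.145,.0105),(.615,.22,.037),(.432,.153,.011)):
    r=rectify('wrist',im,c,z,x-.0625,x+.0625,y-.0625,y+.0625,2400)
    for k in range(0,300,60): cv2.line(r,(k,0),(k,300),(0,255,255),1);cv2.line(r,(0,k),(300,k),(0,255,255),1)
    pan.append(r)
cv2.imwrite('pics/p2.png',np.vstack([np.hstack(pan[:2]),np.hstack(pan[2:])]))
g=cv2.cvtColor(im,cv2.COLOR_BGR2HSV)
u,v=proj('wrist',[.432,.153,.011],c)[0].astype(int)
m=((g[...,1]<50)&(g[...,2]>60)).astype(np.uint8);_,lab,st,_=cv2.connectedComponentsWithStats(m)
cs=max(cv2.findContours((lab==lab[v,u]).astype(np.uint8),0,1)[0],key=cv2.contourArea)
print(cv2.fitEllipse((plane('wrist',cs.reshape(-1,2),.011,c)[:,:2]*1e3).astype(np.float32)))
E
```

```text
((433.3471374511719, 151.93959045410156), (62.11640548706055, 66.81359100341797), 51.27119445800781)
```

View pics/p2.png

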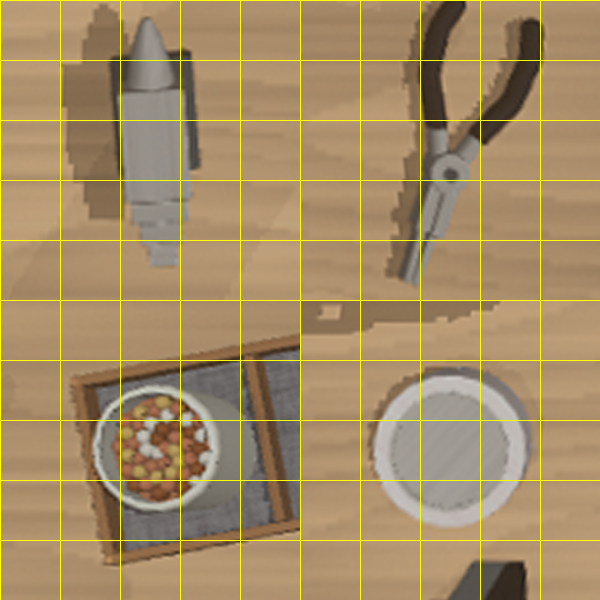

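Panels at 2.4 px/mm:
- **Anvil:** top centre at panel (154,146), giving (0.4367, 0.0033) with its axis about 3.5°.
- **Pliers:** rivet at (149,174), giving (0.460, -0.1446), jaws pointing at 157.5°.
- **Tub:** rim centre at (157,149), giving (0.6154, 0.2171).
- **Lid:** (0.4328, 0.152).

The anvil goes first.

```bash
python3 -m jog '[{"linear":[-0.97,0,0],"roll":-0.35},{"linear":[-0.97,-0.04,0],"roll":-0.35},{"linear":[0,0,0.9],"roll":0},{"linear":[0,0,0.9],"roll":0},{"linear":[0,0,0.9],"roll":0},{"linear":[0,0,0.9],"roll":0},{"linear":[0,0,0],"roll":0},{"linear":[0,0,0],"roll":0},{"linear":[0,0,0],"roll":0}]'
python3 - <<'E'
from h import *
print(togo(.4367,.0033,.018,-86.5))
im,c=snap('wrist','w3')
pan=[rectify('wrist',im,c,.038,.435-.0625,.435+.0625,.005-.0625,.005+.0625,2400)]
cv2.imwrite('pics/p3.png',np.hstack([pan[0],cv2.resize(im,(400,300))]))
E
```

```text
time_s: 3.25
position: [0.4381, 0.002, 0.0891]
tool_rot: [[0.998, 0.063, 0.002], [0.063, -0.998, -0.001], [0.002, 0.001, -1.0]]
ft_force: [0.4, -0.7, -0.8]
grip_width: 0.0853
gripper_force: 0.0
{'lin': array([-0.036, -0.036,  1.777]), 'yaw': np.float64(-86.41), 'j6': np.float64(71.11874855967632), 'roll5': np.float64(0.017)}
```

View pics/p3.png

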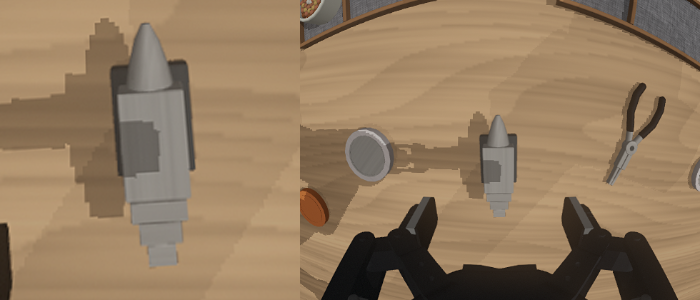

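The closer look agrees: the anvil's body centre is at panel (155,147), and the fingers are centred on it. Descend, grip and lift.

```bash
python3 -m jog '[{"linear":[-0.03,-0.03,0.89],"roll":0},{"linear":[0,0,0.89],"roll":0},{"linear":[0,0,0],"roll":0},{"linear":[0,0,0],"roll":0}]'
python3 -m jog '[{"linear":[0,0,0],"roll":0},{"linear":[0,0,0],"roll":0},{"linear":[0,0,0],"roll":0},{"linear":[0,0,0],"roll":0},{"linear":[0,0,0],"roll":0},{"linear":[0,0,0],"roll":0},{"linear":[0,0,0],"roll":0},{"linear":[0,0,0],"roll":0}]' -1 80
python3 -m jog '[{"linear":[0,0,-0.8],"roll":0},{"linear":[0,0,-0.8],"roll":0},{"linear":[0,0,0],"roll":0},{"linear":[0,0,0],"roll":0}]'
python3 -c "
from h import *
print(togo(.6198,-.2027,.024,-98.35))"
```

```text
time_s: 3.63
position: [0.4362, 0.0036, 0.017]
tool_rot: [[0.998, 0.063, -0.001], [0.063, -0.998, 0.0], [-0.001, -0.0, -1.0]]
ft_force: [-0.0, -0.8, 0.4]
grip_width: 0.0855
gripper_force: 0.0
time_s: 4.3
position: [0.4363, 0.0036, 0.0173]
tool_rot: [[0.998, 0.063, 0.002], [0.063, -0.998, -0.0], [0.002, 0.001, -1.0]]
ft_force: [-2.7, 1.0, 13.5]
grip_width: 0.0262
gripper_force: 79.1
time_s: 4.63
position: [0.4363, 0.0037, 0.0811]
tool_rot: [[0.998, 0.063, 0.003], [0.063, -0.998, -0.001], [0.003, 0.001, -1.0]]
ft_force: [-0.1, 0.5, -3.7]
grip_width: 0.0261
gripper_force: 81.3
{'lin': array([4.248, 5.438, 1.444]), 'yaw': np.float64(-86.37), 'j6': np.float64(71.22904297860785), 'roll5': np.float64(2.396)}
```

```bash
python3 -m jog '[{"linear":[0.607,0.777,0],"roll":0},{"linear":[0.607,0.777,0],"roll":0},{"linear":[0.607,0.777,0],"roll":0},{"linear":[0.607,0.777,0],"roll":0},{"linear":[0.607,0.777,0],"roll":0},{"linear":[0.607,0.777,0],"roll":0},{"linear":[0.607,0.777,0],"roll":0},{"linear":[0,0,0],"roll":0.8},{"linear":[0,0,0],"roll":0.8},{"linear":[0,0,0],"roll":0.8},{"linear":[0,0,0],"roll":0},{"linear":[0,0,0],"roll":0}]'
python3 -c "
from h import *
print(togo(.6198,-.2027,.0228,-98.35))"
```

```text
time_s: 5.63
position: [0.6186, -0.2024, 0.0782]
tool_rot: [[0.99, -0.144, -0.003], [-0.144, -0.99, 0.001], [-0.003, -0.001, -1.0]]
ft_force: [0.8, -0.5, -3.5]
grip_width: 0.0264
gripper_force: 81.2
{'lin': array([0.036, 0.006, 1.385]), 'yaw': np.float64(-98.26), 'j6': np.float64(69.74892408818494), 'roll5': np.float64(0.017)}
```

```bash
python3 -m jog '[{"linear":[0.03,0,0.6],"roll":0},{"linear":[0,0,0.5],"roll":0},{"linear":[0,0,0.23],"roll":0},{"linear":[0,0,0.05],"roll":0},{"linear":[0,0,0],"roll":0},{"linear":[0,0,0],"roll":0},{"linear":[0,0,0],"roll":0}]'
python3 -m jog '[{"linear":[0,0,0],"roll":0},{"linear":[0,0,0],"roll":0},{"linear":[0,0,0],"roll":0},{"linear":[0,0,0],"roll":0},{"linear":[0,0,0],"roll":0},{"linear":[0,0,0],"roll":0}]' 1
python3 -m jog '[{"linear":[0,0,-0.8],"roll":0},{"linear":[0,0,-0.8],"roll":0},{"linear":[0,0,-0.8],"roll":0},{"linear":[0,0,0],"roll":0}]'
python3 -c "
from h import *
print(togo(.4462,-.1389,.10,67.5))"
```

```text
time_s: 6.22
position: [0.6209, -0.2031, 0.026]
tool_rot: [[0.989, -0.145, 0.002], [-0.145, -0.989, -0.001], [0.002, 0.001, -1.0]]
ft_force: [0.6, 0.0, -2.6]
grip_width: 0.0261
gripper_force: 81.2
time_s: 6.72
position: [0.6205, -0.2029, 0.0251]
tool_rot: [[0.989, -0.146, 0.0], [-0.146, -0.989, -0.0], [0.0, 0.0, -1.0]]
ft_force: [0.4, -1.1, -0.3]
grip_width: 0.0856
gripper_force: 0.0
time_s: 7.05
position: [0.6228, -0.204, 0.1279]
tool_rot: [[0.989, -0.146, 0.01], [-0.146, -0.989, -0.005], [0.011, 0.004, -1.0]]
ft_force: [1.2, 0.6, 0.4]
grip_width: 0.0853
gripper_force: 0.0
{'lin': array([-4.612, -0.97 ,  0.643]), 'yaw': np.float64(-98.37), 'j6': np.float64(69.90139502055285), 'roll5': np.float64(2.826)}
```

```bash
python3 -m jog '[{"linear":[-0.922,-0.194,0.1],"roll":0},{"linear":[-0.922,-0.194,0.1],"roll":0},{"linear":[-0.922,-0.194,0.1],"roll":0},{"linear":[-0.922,-0.194,0.1],"roll":0},{"linear":[-0.922,-0.194,0.2],"roll":0},{"linear":[0,0,0],"roll":0.94},{"linear":[0,0,0],"roll":0.94},{"linear":[0,0,0],"roll":0.94},{"linear":[0,0,0],"roll":0},{"linear":[0,0,0],"roll":0}]'
python3 - <<'E'
from h import *
print(togo(.4462,-.1389,.002,67.5))
im,c=snap('wrist','w4')
a=rectify('wrist',im,c,.0105,.47-.0625,.47+.0625,-.145-.0625,-.145+.0625,2400)
im2,c2=snap('top','t4')
b=rectify('top',im2,c2,.014,.5,.7,-.3,-.03,1500)
cv2.imwrite('pics/p4.png',np.hstack([a,b]))
E
```

```text
time_s: 7.88
position: [0.4437, -0.1376, 0.097]
tool_rot: [[0.925, -0.38, 0.0], [-0.38, -0.925, -0.0], [0.0, 0.0, -1.0]]
ft_force: [-0.7, -0.1, 0.3]
grip_width: 0.0852
gripper_force: 0.0
{'lin': array([0.068, 0.006, 2.375]), 'yaw': np.float64(-112.34), 'j6': np.float64(80.45810866150109), 'roll5': np.float64(0.032)}
```

View pics/p4.png

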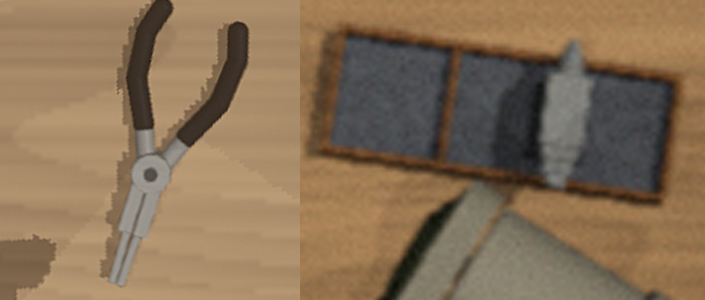

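The anvil stands upright in the ring tray's long compartment. The pliers' rivet is at panel (150,175) and the tip at (118,283), so the jaws point at 163° and I aim at (0.4453, -0.1406).

```bash
python3 -m jog '[{"linear":[0.06,0.06,0.6],"roll":0},{"linear":[0,0,0],"roll":-0.54},{"linear":[0,0,0.6],"roll":-0.54},{"linear":[0,0,0.6],"roll":0},{"linear":[0,0,0.4],"roll":0},{"linear":[0,0,0.16],"roll":0},{"linear":[0,0,0],"roll":0},{"linear":[0,0,0],"roll":0}]'
python3 -m jog '[{"linear":[0,0,0],"roll":0},{"linear":[0,0,0],"roll":0},{"linear":[0,0,0],"roll":0},{"linear":[0,0,0],"roll":0},{"linear":[0,0,0],"roll":0},{"linear":[0,0,0],"roll":0},{"linear":[0,0,0],"roll":0},{"linear":[0,0,0],"roll":0},{"linear":[0,0,0],"roll":0}]' -1 60
python3 -m jog '[{"linear":[0,0,-0.6],"roll":0},{"linear":[0,0,-0.8],"roll":0},{"linear":[0,0,-0.8],"roll":0},{"linear":[0,0,0],"roll":0},{"linear":[0,0,0],"roll":0}]'
python3 -c "
from h import *
print(togo(.64,.085,.09))"
```

```text
time_s: 8.65
position: [0.4452, -0.1409, 0.0029]
tool_rot: [[0.956, -0.293, 0.0], [-0.293, -0.956, -0.0], [0.0, 0.0, -1.0]]
ft_force: [0.2, -0.9, 1.5]
grip_width: 0.0853
gripper_force: 0.0
time_s: 9.4
position: [0.445, -0.1408, 0.0029]
tool_rot: [[0.956, -0.294, 0.0], [-0.294, -0.956, -0.0], [0.0, 0.0, -1.0]]
ft_force: [-0.6, -0.1, 6.3]
grip_width: 0.0109
gripper_force: 58.9
time_s: 9.82
position: [0.4454, -0.141, 0.0916]
tool_rot: [[0.956, -0.294, 0.003], [-0.294, -0.956, -0.002], [0.003, 0.001, -1.0]]
ft_force: [-0.4, 0.5, -0.5]
grip_width: 0.0109
gripper_force: 58.9
{'lin': array([ 2.991, -6.829,  0.044]), 'yaw': np.float64(-107.07), 'j6': np.float64(74.94572806337912)}
```

```bash
python3 -m jog '[{"linear":[0.374,-0.854,0],"roll":0},{"linear":[0.374,-0.854,0],"roll":0},{"linear":[0.374,-0.854,0],"roll":0},{"linear":[0.374,-0.854,0],"roll":0},{"linear":[0.374,-0.854,0],"roll":0},{"linear":[0.374,-0.854,0],"roll":0},{"linear":[0.374,-0.854,0],"roll":0},{"linear":[0.374,-0.854,0],"roll":0}]'
python3 -m jog '[{"linear":[0,0,0],"roll":-0.98},{"linear":[0,0,0],"roll":-0.98},{"linear":[0,0,0],"roll":-0.98},{"linear":[0,0,0],"roll":-0.98},{"linear":[0,0,0],"roll":-0.98},{"linear":[0,0,0],"roll":-0.98},{"linear":[0,0,0],"roll":-0.98},{"linear":[0,0,0],"roll":-0.98},{"linear":[0,0,0],"roll":-0.98},{"linear":[0,0,0],"roll":-0.98},{"linear":[0,0,0],"roll":-0.98},{"linear":[0,0,0],"roll":-0.98}]'
python3 -m jog '[{"linear":[0,0,0],"roll":-0.98},{"linear":[0,0,0],"roll":-0.98},{"linear":[0,0,0],"roll":-0.98},{"linear":[0,0,0],"roll":-0.98},{"linear":[0,0,0],"roll":-0.98},{"linear":[0,0,0],"roll":-0.98},{"linear":[0,0,0],"roll":-0.98},{"linear":[0,0,0],"roll":-0.98},{"linear":[0,0,0],"roll":-0.98},{"linear":[0,0,0],"roll":-0.98},{"linear":[0,0,0],"roll":-0.98},{"linear":[0,0,0],"roll":-0.98}]'
python3 - <<'E'
from h import *
print(togo(.6399,.0833,.008,10.4))
im,c=snap('wrist','w5')
a=rectify('wrist',im,c,.09,.53,.74,-.02,.22,1500)
cv2.imwrite('pics/p5.png',np.hstack([a,cv2.resize(im,(420,315))]))
E
```

```text
time_s: 10.48
position: [0.6398, 0.0871, 0.0883]
tool_rot: [[0.956, -0.294, -0.003], [-0.294, -0.956, 0.0], [-0.003, 0.001, -1.0]]
ft_force: [-0.3, -1.3, -0.6]
grip_width: 0.0109
gripper_force: 58.9
time_s: 11.48
position: [0.6388, 0.0853, 0.0882]
tool_rot: [[0.744, 0.669, -0.004], [0.669, -0.744, 0.0], [-0.003, -0.003, -1.0]]
ft_force: [0.6, 0.8, -0.5]
grip_width: 0.0109
gripper_force: 59.0
time_s: 12.48
position: [0.6388, 0.0853, 0.0882]
tool_rot: [[-0.187, 0.982, -0.004], [0.982, 0.187, 0.0], [0.001, -0.003, -1.0]]
ft_force: [0.1, -0.0, -1.4]
grip_width: 0.0108
gripper_force: 59.0
{'lin': array([-0.056,  0.024,  2.004]), 'yaw': np.float64(10.76), 'j6': np.float64(-13.653694634340978), 'roll5': np.float64(0.072)}
```

```bash
python3 -m jog '[{"linear":[-0.05,0.02,0.7],"roll":0.07},{"linear":[0,0,0.7],"roll":0},{"linear":[0,0,0.35],"roll":0},{"linear":[0,0,0.2],"roll":0},{"linear":[0,0,0.04],"roll":0},{"linear":[0,0,0],"roll":0},{"linear":[0,0,0],"roll":0},{"linear":[0,0,0],"roll":0},{"linear":[0,0,0],"roll":0}]'
python3 -m jog '[{"linear":[0,0,0],"roll":0},{"linear":[0,0,0],"roll":0},{"linear":[0,0,0],"roll":0},{"linear":[0,0,0],"roll":0},{"linear":[0,0,0],"roll":0}]' -0.18
python3 -m jog '[{"linear":[0,0,-0.5],"roll":0},{"linear":[0,0,-0.8],"roll":0},{"linear":[0,0,-0.8],"roll":0},{"linear":[0,0,-0.8],"roll":0},{"linear":[0,0,0],"roll":0},{"linear":[0,0,0],"roll":0},{"linear":[0,0,0],"roll":0}]'
python3 - <<'E'
from h import *
im,c=snap('wrist','w6')
im2,c2=snap('top','t6')
b=rectify('top',im2,c2,.014,.53,.73,-.01,.29,1300)
cv2.imwrite('pics/p6.png',np.hstack([b,cv2.resize(im,(347,260))]))
print(togo(.434,.303,.16))
E
```

```text
time_s: 13.28
position: [0.6411, 0.0835, 0.0118]
tool_rot: [[-0.176, 0.984, 0.001], [0.984, 0.176, -0.0], [-0.0, 0.001, -1.0]]
ft_force: [-0.9, 0.6, -0.5]
grip_width: 0.0107
gripper_force: 59.0
time_s: 13.7
position: [0.6408, 0.0835, 0.011]
tool_rot: [[-0.177, 0.984, 0.0], [0.984, 0.177, 0.0], [-0.0, 0.0, -1.0]]
ft_force: [0.6, 0.1, -0.6]
grip_width: 0.0351
gripper_force: 0.0
time_s: 14.28
position: [0.6403, 0.0836, 0.1263]
tool_rot: [[-0.177, 0.984, -0.001], [0.984, 0.177, 0.0], [0.0, -0.001, -1.0]]
ft_force: [-0.5, -0.4, -0.7]
grip_width: 0.0351
gripper_force: 0.0
{'lin': array([ 6.311, -4.107, -0.85 ]), 'yaw': np.float64(10.17), 'j6': np.float64(-13.22044075675224)}
```

View pics/p6.png

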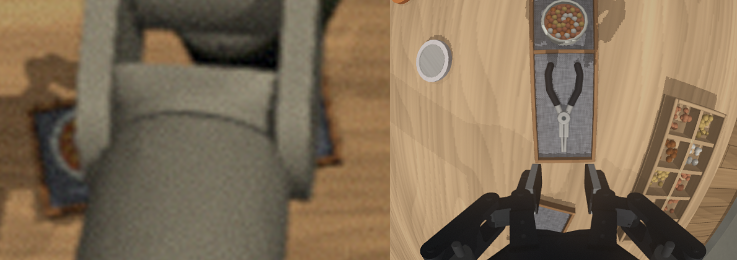

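The pliers lie flat within the long compartment, rivet at (563,118) in the right panel, and the tub is undisturbed. Now the lid.

```bash
python3 -m jog '[{"linear":[0.433,-0.8,0],"roll":0},{"linear":[0.433,-0.8,0],"roll":0},{"linear":[0.433,-0.8,0],"roll":0},{"linear":[0.433,-0.8,0],"roll":0},{"linear":[0.433,-0.8,0],"roll":0},{"linear":[0.433,-0.8,0],"roll":0},{"linear":[0,0,0.4],"roll":0},{"linear":[0,0,0.4],"roll":0},{"linear":[0,0,0],"roll":0},{"linear":[0,0,0],"roll":0},{"linear":[0,0,0],"roll":0}]' 1
python3 - <<'E'
from h import *
im,c=snap('wrist','w7')
print(togo(.4328,.152,-.004))
g=cv2.cvtColor(im,cv2.COLOR_BGR2HSV)
u,v=proj('wrist',[.4328,.152,.011],c)[0].astype(int)
m=((g[...,1]<50)&(g[...,2]>90)).astype(np.uint8);_,lab,st,_=cv2.connectedComponentsWithStats(m)
cs=max(cv2.findContours((lab==lab[v,u]).astype(np.uint8),0,1)[0],key=cv2.contourArea)
print(u,v,st[lab[v,u]],cv2.fitEllipse((plane('wrist',cs.reshape(-1,2),.011,c)[:,:2]*1e3).astype(np.float32)))
a=rectify('wrist',im,c,.011,.4328-.05,.4328+.05,.152-.05,.152+.05,3000)
a[150]=a[:,150]=(0,255,255)
cv2.imwrite('pics/p7.png',np.hstack([a,cv2.resize(im,(400,300))]))
E
```

```text
time_s: 15.3
position: [0.4338, 0.1518, 0.0951]
tool_rot: [[-0.176, 0.984, -0.0], [0.984, 0.176, 0.0], [0.0, -0.0, -1.0]]
ft_force: [-0.2, -0.5, 0.7]
grip_width: 0.0853
gripper_force: 0.0
{'lin': array([ 0.011, -0.03 ,  2.483]), 'yaw': np.float64(10.15), 'j6': np.float64(-5.678624860305864)}
279 222 [ 236  175   85   82 5461] ((430.966796875, 155.38844299316406), (62.142738342285156, 63.90381622314453), 9.36226749420166)
```

View pics/p7.png

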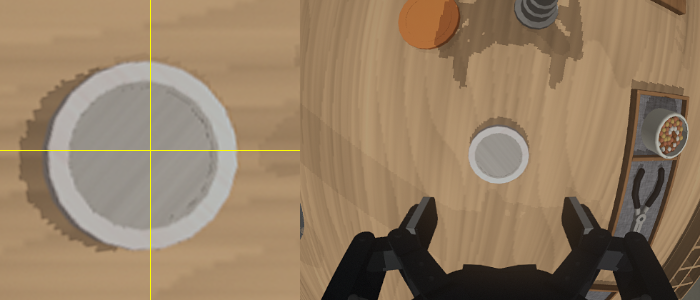

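The lid's centre in this closer view is at (0.431, 0.155), about 64 mm across. Shift slightly, descend and grip it.

```bash
python3 -m jog '[{"linear":[0.08,-0.05,0.7],"roll":0},{"linear":[0,0,0.7],"roll":0},{"linear":[0,0,0.6],"roll":0},{"linear":[0,0,0.35],"roll":0},{"linear":[0,0,0.1],"roll":0},{"linear":[0,0,0],"roll":0},{"linear":[0,0,0],"roll":0},{"linear":[0,0,0],"roll":0}]'
python3 -m jog '[{"linear":[0,0,0],"roll":0},{"linear":[0,0,0],"roll":0},{"linear":[0,0,0],"roll":0},{"linear":[0,0,0],"roll":0},{"linear":[0,0,0],"roll":0},{"linear":[0,0,0],"roll":0}]' -1 40
```

```text
time_s: 16.02
position: [0.4317, 0.1548, -0.002]
tool_rot: [[-0.177, 0.984, 0.002], [0.984, 0.177, 0.0], [-0.0, 0.002, -1.0]]
ft_force: [0.9, -0.1, -0.3]
grip_width: 0.0856
gripper_force: 0.0
time_s: 16.52
position: [0.4314, 0.1548, -0.0017]
tool_rot: [[-0.177, 0.984, 0.002], [0.984, 0.177, 0.0], [-0.0, 0.002, -1.0]]
ft_force: [-1.7, -1.1, 14.5]
grip_width: 0.0623
gripper_force: 40.1
```

```bash
python3 -m jog '[{"linear":[0,0,-0.6],"roll":0},{"linear":[0,0,-0.9],"roll":0},{"linear":[0,0,-0.9],"roll":0},{"linear":[-0.13,0.8,0],"roll":0},{"linear":[-0.13,0.8,0],"roll":0},{"linear":[-0.13,0.8,0],"roll":0},{"linear":[-0.13,0.8,0],"roll":0},{"linear":[-0.13,0.8,0],"roll":0},{"linear":[-0.13,0.8,0],"roll":0},{"linear":[0,0,0],"roll":0},{"linear":[0,0,0],"roll":0},{"linear":[0,0,0],"roll":0}]'
python3 - <<'E'
from h import *
im,c=snap('wrist','w8')
s=env.observe();p=s['position'];R=s['tool_rot'];print(p,s['grip_width'])
zl=p[2]+.0017+.011
a=rectify('wrist',im,c,zl,p[0]-.05,p[0]+.05,p[1]-.05,p[1]+.05,3000)
a[150]=a[:,150]=(0,255,255)
b=rectify('wrist',im,c,.037,.6154-.05,.6154+.05,.2171-.05,.2171+.05,3000)
b[150]=b[:,150]=(0,255,255)
cv2.imwrite('pics/p8.png',np.hstack([a,b]))
E
```

```text
time_s: 17.52
position: [0.6246, 0.1579, 0.0928]
tool_rot: [[-0.177, 0.984, -0.001], [0.984, 0.177, 0.0], [0.0, -0.001, -1.0]]
ft_force: [-0.5, 0.4, -0.5]
grip_width: 0.0621
gripper_force: 44.2
[0.62445546 0.15799759 0.09300536] 0.06213738616817098
```

View pics/p8.png

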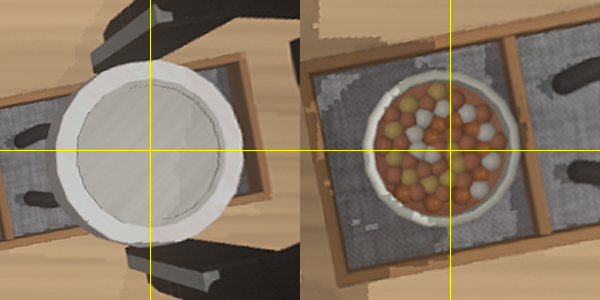

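The held lid is centred on the TCP (panel (150,151)). The tub rim's centre is at panel (141,147) in the right half, giving (0.6162, 0.2200). Move above it.

```bash
python3 -m jog '[{"linear":[0.52,0.02,0],"roll":0},{"linear":[0.52,0.02,0],"roll":0},{"linear":[0.52,0.03,0],"roll":0},{"linear":[0,0,0],"roll":0},{"linear":[0,0,0.5],"roll":0},{"linear":[0,0,0.5],"roll":0},{"linear":[0,0,0],"roll":0},{"linear":[0,0,0],"roll":0},{"linear":[0,0,0],"roll":0}]'
python3 -c "
from h import *
print(togo(.6162,.2200,.0268))"
```

```text
time_s: 18.32
position: [0.6174, 0.2197, 0.0543]
tool_rot: [[-0.176, 0.984, 0.001], [0.984, 0.176, 0.0], [-0.0, 0.001, -1.0]]
ft_force: [0.3, -0.7, -1.2]
grip_width: 0.0618
gripper_force: 44.3
{'lin': array([ 0.014, -0.03 ,  0.687]), 'yaw': np.float64(10.16), 'j6': np.float64(-0.9043282772010117)}
```

```bash
python3 -m jog '[{"linear":[0.01,-0.03,0.2],"roll":0},{"linear":[0,0,0.15],"roll":0},{"linear":[0,0,0.06],"roll":0},{"linear":[0,0,0.05],"roll":0},{"linear":[0,0,0],"roll":0},{"linear":[0,0,0],"roll":0}]'
python3 -m jog '[{"linear":[0,0,0.06],"roll":0},{"linear":[0,0,0.06],"roll":0},{"linear":[0,0,0],"roll":0},{"linear":[0,0,0],"roll":0}]'
```

```text
time_s: 18.82
position: [0.616, 0.22, 0.0345]
tool_rot: [[-0.177, 0.984, 0.0], [0.984, 0.177, -0.0], [-0.0, 0.0, -1.0]]
ft_force: [-0.3, 0.6, 0.2]
grip_width: 0.0618
gripper_force: 44.3
time_s: 19.15
position: [0.6159, 0.22, 0.0296]
tool_rot: [[-0.177, 0.984, -0.0], [0.984, 0.177, 0.0], [0.0, -0.0, -1.0]]
ft_force: [0.2, -0.4, -0.6]
grip_width: 0.0619
gripper_force: 44.2
```

```bash
python3 -m jog '[{"linear":[0,0,0.05],"roll":0},{"linear":[0,0,0.03],"roll":0},{"linear":[0,0,0],"roll":0},{"linear":[0,0,0],"roll":0},{"linear":[0,0,0],"roll":0}]'
python3 -m jog '[{"linear":[0,0,0.05],"roll":0},{"linear":[0,0,0],"roll":0},{"linear":[0,0,0],"roll":0},{"linear":[0,0,0],"roll":0}]'
```

```text
time_s: 19.57
position: [0.616, 0.22, 0.0273]
tool_rot: [[-0.177, 0.984, 0.001], [0.984, 0.177, 0.0], [-0.0, 0.001, -1.0]]
ft_force: [-1.1, -0.6, 5.7]
grip_width: 0.0618
gripper_force: 44.8
time_s: 19.9
position: [0.6161, 0.22, 0.0271]
tool_rot: [[-0.177, 0.984, 0.002], [0.984, 0.177, 0.0], [-0.0, 0.002, -1.0]]
ft_force: [-6.4, -1.1, 17.3]
grip_width: 0.0619
gripper_force: 46.1
```

The height (27.1 mm, 17 N) matches home. Release, then press gently on top with closed fingers.

```bash
python3 -m jog '[{"linear":[0,0,0],"roll":0},{"linear":[0,0,0],"roll":0},{"linear":[0,0,0],"roll":0},{"linear":[0,0,0],"roll":0}]' 1
python3 -m jog '[{"linear":[0,0,-0.8],"roll":0},{"linear":[0,0,-0.7],"roll":0},{"linear":[0,0,0],"roll":0}]'
python3 -m jog '[{"linear":[0,0,0],"roll":0},{"linear":[0,0,0],"roll":0},{"linear":[0,0,0],"roll":0},{"linear":[0,0,0],"roll":0},{"linear":[0,0,0],"roll":0},{"linear":[0,0,0],"roll":0},{"linear":[0,0,0],"roll":0},{"linear":[0,0,0],"roll":0},{"linear":[0,0,0],"roll":0}]' -1
python3 -m jog '[{"linear":[0,0,0.6],"roll":0},{"linear":[0,0,0.25],"roll":0},{"linear":[0,0,0.1],"roll":0},{"linear":[0,0,0],"roll":0},{"linear":[0,0,0],"roll":0}]'
```

```text
time_s: 20.23
position: [0.6157, 0.22, 0.0242]
tool_rot: [[-0.177, 0.984, -0.001], [0.984, 0.177, -0.0], [0.0, -0.001, -1.0]]
ft_force: [-0.5, -0.0, 0.7]
grip_width: 0.0854
gripper_force: 0.0
time_s: 20.48
position: [0.6182, 0.2205, 0.0899]
tool_rot: [[-0.177, 0.984, 0.009], [0.984, 0.177, 0.002], [-0.0, 0.009, -1.0]]
ft_force: [0.7, 0.9, 0.1]
grip_width: 0.0855
gripper_force: 0.0
time_s: 21.23
position: [0.6159, 0.22, 0.0845]
tool_rot: [[-0.177, 0.984, -0.0], [0.984, 0.177, -0.0], [0.0, -0.0, -1.0]]
ft_force: [0.9, -0.8, 0.8]
grip_width: 0.0002
gripper_force: 0.0
time_s: 21.65
position: [0.6161, 0.22, 0.0469]
tool_rot: [[-0.177, 0.984, 0.0], [0.984, 0.177, 0.0], [0.0, 0.0, -1.0]]
ft_force: [-0.5, 0.0, 0.7]
grip_width: 0.0
gripper_force: 0.0
```

```bash
python3 -m jog '[{"linear":[0,0,0.12],"roll":0},{"linear":[0,0,0.06],"roll":0},{"linear":[0,0,0],"roll":0},{"linear":[0,0,0],"roll":0}]'
python3 -m jog '[{"linear":[0,0,0.03],"roll":0},{"linear":[0,0,0.02],"roll":0},{"linear":[0,0,0],"roll":0},{"linear":[0,0,0],"roll":0}]'
```

```text
time_s: 21.98
position: [0.6162, 0.2201, 0.04]
tool_rot: [[-0.177, 0.984, 0.001], [0.984, 0.177, 0.0], [0.0, 0.001, -1.0]]
ft_force: [0.3, -0.2, 3.5]
grip_width: -0.0
gripper_force: 1.7
time_s: 22.32
position: [0.6164, 0.2201, 0.0398]
tool_rot: [[-0.177, 0.984, 0.003], [0.984, 0.177, 0.0], [-0.0, 0.003, -1.0]]
ft_force: [-5.1, -0.3, 16.5]
grip_width: -0.0001
gripper_force: 8.1
```

The lid is fully home: its top is at 40 mm under the press. Next is the mandrel.

```bash
python3 -m jog '[{"linear":[0,0,-0.9],"roll":0},{"linear":[0,0,-0.9],"roll":0},{"linear":[0,0,-0.9],"roll":0},{"linear":[0,0,-0.4],"roll":0},{"linear":[0.27,-0.82,0],"roll":0},{"linear":[0.27,-0.82,0],"roll":0},{"linear":[0.27,-0.82,0],"roll":0},{"linear":[0.27,-0.82,0],"roll":0},{"linear":[0.27,-0.82,0],"roll":0},{"linear":[0,0,0],"roll":0},{"linear":[0,0,0],"roll":0},{"linear":[0,0,0],"roll":0}]' 1
python3 - <<'E'
from h import *
im,c=snap('wrist','w9')
a=rectify('wrist',im,c,.08,.434-.05,.434+.05,.303-.05,.303+.05,3000)
a[150]=a[:,150]=(0,255,255)
cv2.imwrite('pics/p9.png',np.hstack([a,cv2.resize(im,(400,300))]))
print(env.observe()['position'])
E
```

```text
time_s: 23.32
position: [0.4457, 0.2442, 0.1617]
tool_rot: [[-0.177, 0.984, 0.001], [0.984, 0.177, 0.0], [0.0, 0.001, -1.0]]
ft_force: [0.2, 0.7, -0.4]
grip_width: 0.0857
gripper_force: 0.0
[0.44604041 0.24413105 0.16143888]
```

View pics/p9.png

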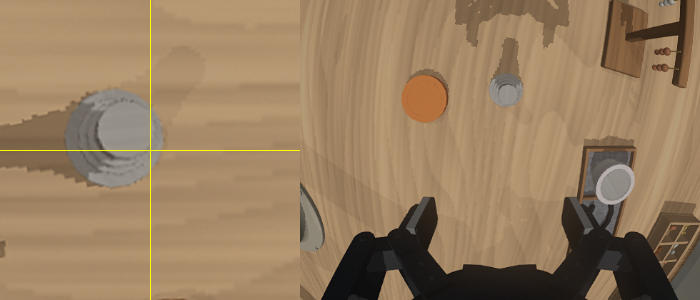

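The mandrel's top centre is at panel (126,130), giving (0.4407, 0.311). Approach and grip its top step.

```bash
python3 -m jog '[{"linear":[0.56,0.06,0],"roll":0},{"linear":[0.56,0.06,0],"roll":0},{"linear":[0.56,0.06,0],"roll":0},{"linear":[0,0,0],"roll":0},{"linear":[0,0,0.7],"roll":0},{"linear":[0,0,0.7],"roll":0},{"linear":[0,0,0.7],"roll":0},{"linear":[0,0,0.5],"roll":0},{"linear":[0,0,0.22],"roll":0},{"linear":[0,0,0],"roll":0},{"linear":[0,0,0],"roll":0},{"linear":[0,0,0],"roll":0}]'
python3 -m jog '[{"linear":[0,0,0],"roll":0},{"linear":[0,0,0],"roll":0},{"linear":[0,0,0],"roll":0},{"linear":[0,0,0],"roll":0},{"linear":[0,0,0],"roll":0},{"linear":[0,0,0],"roll":0},{"linear":[0,0,0],"roll":0},{"linear":[0,0,0],"roll":0},{"linear":[0,0,0],"roll":0}]' -1 80
python3 -m jog '[{"linear":[0,0,-0.6],"roll":0},{"linear":[0,0,-0.7],"roll":0},{"linear":[0,0,-0.7],"roll":0},{"linear":[0,0,0],"roll":0},{"linear":[0,0,0],"roll":0}]'
python3 -c "
from h import *
print(togo(.6364,-.0899,.13))"
```

```text
time_s: 24.37
position: [0.4412, 0.3117, 0.0497]
tool_rot: [[-0.176, 0.984, 0.002], [0.984, 0.176, 0.001], [0.001, 0.002, -1.0]]
ft_force: [-0.4, -0.0, -0.2]
grip_width: 0.0855
gripper_force: 0.0
time_s: 25.12
position: [0.4403, 0.3117, 0.0487]
tool_rot: [[-0.177, 0.984, 0.0], [0.984, 0.177, 0.0], [0.0, 0.0, -1.0]]
ft_force: [-0.5, -0.4, 3.3]
grip_width: 0.0179
gripper_force: 78.0
time_s: 25.53
position: [0.4402, 0.3117, 0.129]
tool_rot: [[-0.177, 0.984, 0.001], [0.984, 0.177, 0.001], [0.0, 0.002, -1.0]]
ft_force: [0.6, -0.2, -2.5]
grip_width: 0.0177
gripper_force: 78.9
{'lin': array([-10.748,   3.053,  -0.023]), 'yaw': np.float64(10.18), 'j6': np.float64(12.538760580882716)}
```

```bash
python3 -m jog '[{"linear":[-0.9,0.25,0],"roll":0},{"linear":[-0.9,0.25,0],"roll":0},{"linear":[-0.9,0.25,0],"roll":0},{"linear":[-0.9,0.25,0],"roll":0},{"linear":[-0.9,0.25,0],"roll":0},{"linear":[-0.9,0.25,0],"roll":0},{"linear":[-0.9,0.25,0],"roll":0},{"linear":[-0.9,0.25,0],"roll":0},{"linear":[-0.9,0.26,0],"roll":0},{"linear":[-0.9,0.26,0],"roll":0},{"linear":[-0.9,0.26,0],"roll":0},{"linear":[-0.85,0.26,0],"roll":0}]'
python3 -m jog '[{"linear":[0,0,0],"roll":0},{"linear":[0,0,0],"roll":0},{"linear":[0,0,0],"roll":0}]'
python3 -c "
from h import *
print(env.observe()['position'],togo(.6364,-.0899,.0537))"
```

```text
time_s: 26.53
position: [0.6354, -0.092, 0.126]
tool_rot: [[-0.176, 0.984, -0.004], [0.984, 0.176, 0.001], [0.002, -0.004, -1.0]]
ft_force: [1.1, 0.7, -2.4]
grip_width: 0.0178
gripper_force: 78.8
time_s: 26.78
position: [0.6348, -0.0897, 0.1265]
tool_rot: [[-0.176, 0.984, -0.004], [0.984, 0.176, 0.002], [0.002, -0.003, -1.0]]
ft_force: [-0.4, 1.4, -3.7]
grip_width: 0.0181
gripper_force: 78.9
[ 0.6347919  -0.08965142  0.12646124] {'lin': array([-0.017,  0.045,  1.819]), 'yaw': np.float64(10.16), 'j6': np.float64(-28.769754302342285)}
```

```bash
python3 -m jog '[{"linear":[0,0.04,0.6],"roll":0},{"linear":[0,0,0.6],"roll":0},{"linear":[0,0,0.4],"roll":0},{"linear":[0,0,0.15],"roll":0},{"linear":[0,0,0.05],"roll":0},{"linear":[0,0,0],"roll":0},{"linear":[0,0,0],"roll":0},{"linear":[0,0,0],"roll":0},{"linear":[0,0,0],"roll":0}]'
```

```text
time_s: 27.53
position: [0.6377, -0.0899, 0.0575]
tool_rot: [[-0.177, 0.984, 0.002], [0.984, 0.177, -0.001], [-0.001, 0.001, -1.0]]
ft_force: [-0.0, 0.1, -2.6]
grip_width: 0.018
gripper_force: 79.1
```

3.8 mm still to go.

```bash
python3 -m jog '[{"linear":[0,0,0.05],"roll":0},{"linear":[0,0,0.03],"roll":0},{"linear":[0,0,0.01],"roll":0},{"linear":[0,0,0],"roll":0},{"linear":[0,0,0],"roll":0},{"linear":[0,0,0],"roll":0}]'
python3 -m jog '[{"linear":[0,0,0],"roll":0},{"linear":[0,0,0],"roll":0},{"linear":[0,0,0],"roll":0},{"linear":[0,0,0],"roll":0},{"linear":[0,0,0],"roll":0},{"linear":[0,0,0],"roll":0}]' 1
python3 -m jog '[{"linear":[0,0,-0.7],"roll":0},{"linear":[0,0,-0.8],"roll":0},{"linear":[0,0,-0.8],"roll":0},{"linear":[0,0,-0.8],"roll":0},{"linear":[0,0,-0.8],"roll":0},{"linear":[-0.2,-0.8,0],"roll":0},{"linear":[-0.2,-0.8,0],"roll":0},{"linear":[-0.2,-0.8,0],"roll":0},{"linear":[-0.2,-0.8,0],"roll":0},{"linear":[0,0,0],"roll":0},{"linear":[0,0,0],"roll":0},{"linear":[0,0,0],"roll":0}]'
python3 - <<'E'
from h import *
im,c=snap('wrist','w10');im2,c2=snap('top','t10');im3,_=snap('side','s10')
b=rectify('top',im2,c2,.02,.5,.72,-.33,.3,1200)
cv2.imwrite('pics/p10.png',np.vstack([b[:,:750],np.hstack([cv2.resize(im,(400,300)),im3[120:300,120:345].repeat(2,0)[:300].repeat(2,1)[:,:350]])]))
E
```

```text
time_s: 28.03
position: [0.6376, -0.09, 0.0537]
tool_rot: [[-0.177, 0.984, 0.001], [0.984, 0.177, -0.0], [-0.001, 0.001, -1.0]]
ft_force: [-1.8, 0.6, 5.9]
grip_width: 0.0178
gripper_force: 79.8
time_s: 28.53
position: [0.6373, -0.0899, 0.0528]
tool_rot: [[-0.177, 0.984, -0.0], [0.984, 0.177, 0.0], [0.0, -0.0, -1.0]]
ft_force: [-0.5, 0.3, 0.5]
grip_width: 0.0849
gripper_force: 0.0
time_s: 29.53
position: [0.5175, -0.144, 0.2092]
tool_rot: [[-0.176, 0.984, 0.001], [0.984, 0.176, -0.0], [-0.0, 0.001, -1.0]]
ft_force: [-0.0, -0.5, -0.0]
grip_width: 0.0855
gripper_force: 0.0
```

View pics/p10.png

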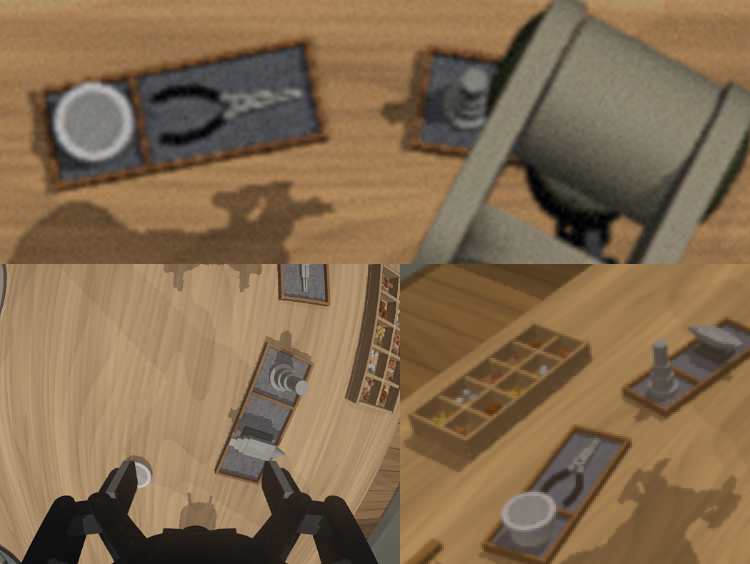

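The pictures show the mandrel and anvil upright in the ring tray, the pliers flat, the lid level and home on the tub, and the narrow lid untouched on the table. Hand in.

```bash
python3 -c "
from rig import env
print(env.close_job())"
```

```text
the job is handed in; nothing more can be done
None
```

Both kits are made up and handed in after about 30 s of robot time, though the hand-in returned no verdict: the pliers lie flat and the fitting 64 mm lid is home on the tub in the earring tray, the anvil and mandrel stand upright in the ring tray, and the narrow lid was left untouched, right side up on the table.

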